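Lever-lid scrap box at the key-cutting counter

TASK

Press the scrap box's lever all the way down with a fingertip, so that the lid swings fully open and the brass lock cylinder waiting in the chute rolls into the box by itself; then let the lever rise slowly under the finger so that the lid comes down without slamming. Finish with the lid fully shut and the cylinder inside. Do not touch the lid or the cylinder, do not pick anything up, and leave the spare cylinder, the padlock and the jar where they stand.

Things in the scene. Friction and masses are not known exactly. Their poses are not given: they have to be found in the camera images.
- bin: Grey sheet-metal scrap box fixed on the counter, 200 (x) by 180 (y) by 120 mm tall, open on top under its lid, inner floor 6 mm up; origin at the centre of its underside, z up. The lever stands out from its front (-x) face, the chute from its +y side; a closed linkage cover 20 mm thick runs along its -y side. The chute rises outward to y = 208 mm and is at most 133 mm tall.
- pivot (a point): Centre of the lever's pivot on the box's front, at x = -118, y = 0, z = 85 mm in the box's frame; the pivot's axis lies along the box's y.
- paddle (a point): Centre of the upper face of the lever's black paddle (46 mm wide along the box's y, 36 long, 6 thick), 125 mm along the bar from the pivot and 6 mm above its line. It moves on an arc about the pivot: at rest 122 mm above the counter, sloping up 0.25 rad to its free end; fully pressed 60 mm up, sloping down 0.25 rad. Pressing takes 4 to 10 N; the lid's weight pushes it back up.
- lever (a joint): Angle of the lever: 0 = at rest (up), 0.5 rad = fully down at its stop.
- lid_angle (a joint): Angle of the lid, 0 = shut, 1.15 rad = fully open. A linkage makes it 2.3 times the lever's angle. Nothing slows its fall but the finger on the lever: let go, it slams. Landing faster than 1.5 rad/s (the paddle rising faster than about 80 mm/s as the lid comes home) counts as a slam.
- lid: Plain steel lid, 200 by 190 mm, 6 mm thick, hinged along the top of the box's back (+x) wall, opening upward; its front edge rises to about 310 mm above the counter. Origin at the middle of its underside (100 mm from the hinge), x towards the back when shut. A flap hanging from its +y edge shuts the lower end of the chute while the lid is down.
- cylinder: Round brass lock cylinder, 30 mm in diameter, 46 mm long, 150 g, lying crosswise in the chute against the lid's flap; when the lid opens it rolls into the box within about a second. Origin at its centre, x along its length; about 96 mm above the counter at the start, and about 21 mm when lying in the box.
- spare: Bystander: the same kind of brass cylinder, 30 mm in diameter and 46 mm tall, standing on end on the counter; origin at the centre of its underside.
- padlock: Bystander: brass padlock standing upright, body 45 by 22 by 40 mm, shackle up to 72 mm; origin at the centre of its underside.
- tin: Bystander: closed white jar, 56 mm in diameter, 75 mm tall; origin at the centre of its underside.
Not all that is in view belongs to the job. Leave any green look-alike of the cylinder alone.

How it is judged (in metres and radians):
On the way:
1. the lid is fully open (over 1.0 rad) and the cylinder has rolled into the box (value of joint lid_angle above 1 rad and x of cylinder in the frame of bin between -0.1 and 0.1 m and y of cylinder in the frame of bin between -0.09 and 0.085 m and z of cylinder in the frame of bin below 0.06 m), for 0.2 s.
At the end, for the whole second after the job is handed in: The lid is shut (within 0.03 rad), the lever is back up (within 0.02 rad), and the cylinder lies still inside the box (its centre within the walls and less than 60 mm above the counter) (value of joint lid_angle below 0.03 rad and value of joint lever below 0.02 rad and x of cylinder in the frame of bin between -0.1 and 0.1 m and y of cylinder in the frame of bin between -0.09 and 0.085 m and z of cylinder in the frame of bin below 0.06 m and linear speed of cylinder below 0.05 m/s); the robot touches nothing.
It fails at once if the lid slams: it closes faster than 1.5 rad/s over its last 0.3 rad (value of joint lid_angle below 0.3 rad and velocity of joint lid_angle below -1.5 rad/s).
It fails at once if the robot touches the lid (contact force between any of the fingers, the arm and lid above 1 N).
It fails at once if the robot touches the waiting cylinder (contact force between any of the fingers, the arm and cylinder above 0.5 N).
It fails at once if the cylinder is lifted (height (world z) of cylinder above 0.15 m).
It fails at once if the spare cylinder, the padlock or the jar is moved by more than 20 mm or lifted (distance of any of spare, padlock, tin from where it was at the start of the episode above 0.02 m).
It also fails if it takes over 40 s, if anything falls off the work surface, if the arm or the gripper's body presses on something with over 40 N, if the wrist force passes 120 N, or if a joint passes its speed limit or range.

ROBOT

A 6-joint arm with a two-finger parallel gripper is mounted at the origin on the work surface. World frame = base frame: x ahead of the robot, y to its left, z up, the work surface at z = 0. Lengths are in mm, angles in rad, forces in N, time in s.
With the tool pointing down it reaches from about 375 to 975 mm from the base axis. Payload 3.8 kg.
Tool frame: the origin (TCP) lies at the very end of the fingers, on their centre line; the grasp point (between the pads) lies 19 mm behind it; z points along the fingers, y is the direction in which the jaws open and shut (so a half turn about z gives the same grasp; the last joint's range is limited). The gripper opens to 88 mm and grips with 3 to 60 N. Pads are 18 mm wide; open, the fingers measure 123 mm over their backs; the gripper's body (75 mm by 187 mm) begins 45 mm behind the grasp point.
Start: joints at [-1.271, 0.264, 1.604, -0, 1.274, -0.037], TCP at [223.061, -637.073, 238.706] pointing down, gripper open.
Joint ranges: [-2.63, 2.63], [-0.94, 2.18], [0.31, 2.57], [-1.31, 4.45], [0, 2.66], [-2.55, 2.55]. Speed limits (rad/s): [2.57, 2.57, 3.14, 3.14, 3.14, 3.14].

INTERFACE

Orientations are given as a 3x3 rotation matrix whose columns are the frame's x, y, z axes.
In Python, from bench import env gives the robot as it stands. The module is installed in compiled form; this text tells all that it offers.
- The arm moves only by the shell command python3 -m creep 'ROWS' [FORCE]. ROWS is a JSON object of lists of equal length, an entry for each row: "xyz": the shift along the tool's x, y, z in cm, a list of three; "twist": the turn about the tool's z in degrees; "grip": the finger opening in cm, from 0 to 8.81. A call has 1 to 8 rows; each row is the pose to reach, as a shift and turn from the pose measured when the call began, along the tool's axes at that moment; what a row does not reach only later rows make up. A row lasts 1/12 s, in which the tool goes at most 41.7 mm and 7.16 degrees, less where a joint would pass 70% of its speed; a pose out of reach is approached as far as the arm can. A call with a gripper value outside its range is refused whole. The fingers move at their own pace and stop on an object; FORCE is the grip in N (left out, the last holds). Time passes only in rows, so rows that repeat a pose let the fingers close. It gives the time, the measured TCP pose, the force and the opening at its end, in the units of the state.
- env.observe(): the state, without advancing time (a new reading comes with each control period).
- env.camera(name): name is "side" or "top" or "wrist"; returns a dict with "frame" (384x512x3 uint8, blue, green, red), "range_z" (384x512 float32, mm along the optical axis (not along the pixel's ray), 0 where there is no reading), "mtx" (3x3 intrinsics, pixels), "rvec" (rotation vector, rad) and "tvec" (3), from world to camera coordinates, as OpenCV has them. Camera axes: x right, y down, z forward; pixel columns grow to the right and rows downward; lengths in mm; the calibration is good to about 2 mm. The wrist camera is an equidistant fisheye: a pixel r from the principal point sees the ray r / f radians off the axis. A picture is of the moment at which its call begins.
- env.sign_off(): hands the job in, once; it reports no verdict.
Trained networks look in the newest picture that a camera, given by its name, has taken for a name from the list of things; names that differ only in an ending like _2 or _b are one class to them, and where a whole thing is asked for, a point or a joint stands for the part that bears it (a point fixed in the world has none). Each returns a list of dicts, best first, with "p" (0 to 1); they miss things now and then, are a little off and sometimes report something else, mostly with a low value. They report only what shows in the picture. A call takes as long as a camera call. They do not tell look-alikes from the thing itself.
- env.search_frame(camera, query): "box" ([left, top, right, bottom] in pixels, round what is visible of it).
- env.outline_of(camera, query): "region" (384x512 bool, what is visible of it) and "box" ([left, top, right, bottom] in pixels, round what is visible of it).
- env.spot_point(camera, query): "location" ([column, row] in pixels: a listed point, or the origin of a listed thing).
The state is a dict: "time_s": time; "joint_positions": joint angles; "joint_vel": joint speeds; "effort": joint torques, N m; "tool_pos": TCP position; "tcp_rot": TCP orientation; "wrist_force": force on the tool from outside, world axes, zero at the start; "torque": the same for the moment, N m; "grip_width": opening from 0.0 (shut) to 1.0 (fully open).
Only numpy, scipy, OpenCV 4.12 (cv2) and the standard library are available. Lean on these libraries where they do the work, as an engineer would, in place of code of your own. Each camera call takes 0.05 s, during which the arm holds its last target.

## Working session

There is one attempt and no reset: what is moved stays moved. The work goes in short steps, Python scripts to look and compute and a shell command to move; the robot and the scene stay as the last step left them, time stands still between calls to the robot, and variables do not carry over. Pictures are saved under pics/ and viewed, and the job is handed in when it is done.

```bash
mkdir -p pics; cat > h.py <<'E'
import numpy as np,cv2
from bench import env
def ray(c,px):
    R,_=cv2.Rodrigues(np.array(c["rvec"],float)); t=np.array(c["tvec"],float).ravel()
    K=np.array(c["mtx"]); d=np.linalg.inv(K)@np.array([px[0],px[1],1.0])
    return -R.T@t, R.T@d
def atz(c,px,z):
    o,d=ray(c,px); return o+d*(z-o[2])/d[2]
def dep(c,px):
    u,v=int(round(px[0])),int(round(px[1])); w=c["range_z"][max(0,v-1):v+2,max(0,u-1):u+2]; w=w[w>0]
    if len(w)==0: return None
    o,d=ray(c,px); return o+d*np.median(w)
E
python3 - <<'E'
from h import *
np.set_printoptions(precision=1,suppress=True)
s=env.observe(); print(s["time_s"],s["tool_pos"],s["tcp_rot"],s["wrist_force"],s["grip_width"])
for n in ["side","top"]:
    c=env.camera(n); cv2.imwrite(f"pics/{n}0.png",c["frame"])
    for q in ["paddle","pivot","bin","lid","cylinder","spare","padlock","tin"]:
        for r in env.spot_point(n,q)[:2]:
            print(n,q,round(r["p"],2),np.array(r["location"]),dep(c,r["location"]))
E
```

```text
0.0 [ 222.9 -636.4  237.4] [[ 0.9  0.3 -0. ]
 [ 0.3 -0.9  0. ]
 [ 0.  -0.  -1. ]] [ 0.4 -0.2  0.4] 1.0009589247520123
side paddle 0.69 [295.1 134.6] [ 579.6 -214.1  124.3]
side pivot 0.75 [253.6 158.9] [590.  -71.1 126.4]
side bin 0.69 [209.6 200.3] [595.2  66.9  89.8]
side bin 0.29 [304.2 215.7] [ 455.3 -101.8   11.4]
side lid 0.77 [205.3 162.7] [657.7  15.9 129.7]
side lid 0.22 [263.6 153.3] [ 609.2 -131.1   98.2]
side cylinder 0.86 [237.6 198.8] [543.7  33.3 103.9]
side cylinder 0.79 [321.4 244. ] [370.3 -46.5  24.6]
side spare 0.48 [303.1 215. ] [ 457.8 -100.5   13. ]
side padlock 0.81 [212.9 263. ] [508.8 147.   21.9]
side tin 0.88 [262.3 153.8] [ 610.7 -128.1   97.5]
top pivot 0.65 [312.5 159.2] [ 621.2 -100.8   96.4]
top bin 0.56 [262.  150.6] [632.8   8.3 127.3]
top lid 0.56 [264.1 132.2] [672.3   4.2 127.2]
top lid 0.29 [262.7 150. ] [634.1   6.8 127.5]
top cylinder 0.82 [285.5 271.8] [377.2 -46.5  31.4]
top cylinder 0.79 [254.8 194.3] [542.4  22.6 109.4]
top spare 0.54 [312.7 235.6] [ 458.  -105.8   47.9]
top padlock 0.78 [205.7 208.1] [517.5 133.9  40.8]
top tin 0.61 [360.7 143.2] [ 662.  -209.7   74.8]
```

View pics/side0.png

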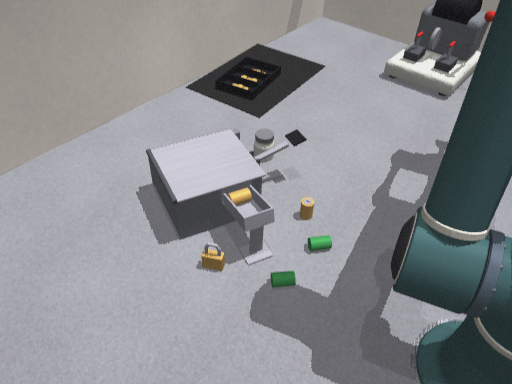

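View pics/top0.png

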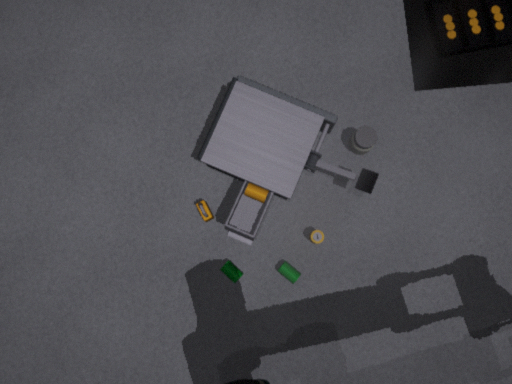

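The side picture shows the box, with the lever's black paddle at (295,137). In the top picture the paddle is at (367,181), the jar at (364,139), the spare at (317,237) and the cylinder in the chute at (256,192). The green cylinders are decoys. Next I'll fit the geometry.

```bash
python3 - <<'E'
from h import *
np.set_printoptions(precision=1,suppress=True)
c=env.camera("top"); f=c["frame"]; g=f.max(2)
P=lambda x:print(np.array(x))
m=np.zeros_like(g); m[160:200,350:385]=(g[160:200,350:385]<32)
n,l,st,ce=cv2.connectedComponentsWithStats(m); i=1+st[1:,4].argmax(); print(st[i],ce[i])
ys,xs=np.where(l==i); z=[dep(c,(x,y)) for x,y in zip(xs,ys)]; z=np.array([q for q in z if q is not None]); print("depth mean",np.median(z,0),z[:,2].min(),z[:,2].max())
print("paddle",atz(c,ce[i],122)); print(cv2.boxPoints(cv2.minAreaRect(np.c_[xs,ys].astype(np.float32))))
for r in env.outline_of("top","lid")[:1]:
    ys,xs=np.where(r["region"]); b=cv2.boxPoints(cv2.minAreaRect(np.c_[xs,ys].astype(np.float32)));print(r["p"],b); 
    W=np.array([atz(c,p,126) for p in b]);print(W,W.mean(0)); 
    for k in range(4): d=W[(k+1)%4]-W[k]; print(np.linalg.norm(d),np.degrees(np.arctan2(d[1],d[0])))
s=env.camera("side"); g=s["frame"].max(2); m=np.zeros_like(g); m[125:148,283:310]=g[125:148,283:310]<50
n,l,st,ce=cv2.connectedComponentsWithStats(m); i=1+st[1:,4].argmax(); print("side",st[i],ce[i],atz(s,ce[i],122))
big=cv2.resize(f[60:260,180:400],None,fx=3,fy=3,interpolation=2); cv2.imwrite("pics/topz.png",cv2.convertScaleAbs(big,alpha=1.6))
E
```

```text
[362 174  15  19 120] [370.1 183.2]
depth mean [ 566.5 -217.6  125. ] 121.45867665458388 127.72848310071288
paddle [ 566.6 -218.7  122. ]
[[361.5 189.2]
 [368.8 171.1]
 [377.  174.4]
 [369.8 192.5]]
0.69 [[303.1 170.7]
 [310.1 149.7]
 [379.1 172.7]
 [372.1 193.7]]
[[ 591.2  -78.1  126. ]
 [ 636.   -92.8  126. ]
 [ 588.5 -237.   126. ]
 [ 544.2 -221.7  126. ]] [ 590.  -157.4  126. ]
47.115243530625285 -18.180757191858504
151.83125582263634 -108.22116017788902
46.8864483690718 160.90954913826187
151.08688010272337 71.8676464405483
side [286 130  20  16 136] [295.4 137.6] [ 573.1 -207.2  122. ]
```

View pics/topz.png

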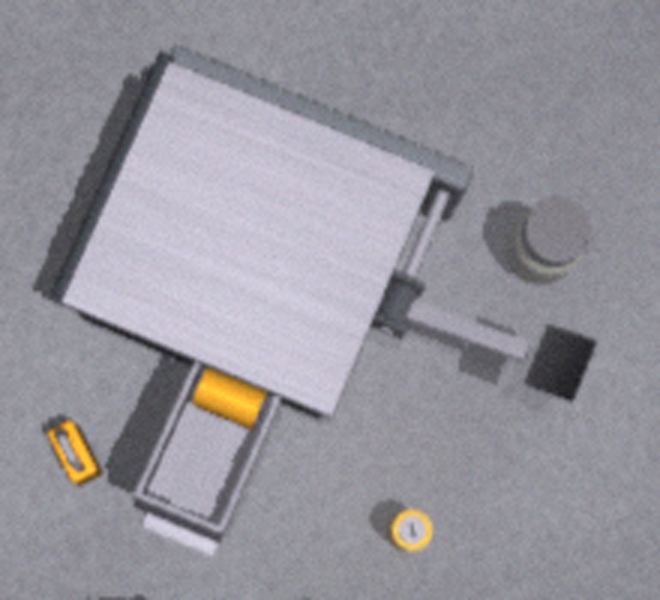

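```bash
cat >> h.py <<'E'
def go(x,y,z):
    s=env.observe(); R=np.array(s["tcp_rot"]); p=np.array(s["tool_pos"])
    u=np.array([np.cos(np.radians(-23)),np.sin(np.radians(-23)),0])
    v=R.T@u; tw=np.degrees(np.arctan2(-v[0],v[1]))
    print("t",s["time_s"],"tcp",p.round(1),"F",np.array(s["wrist_force"]).round(1),"shift cm",(R.T@(np.array([x,y,z])-p)/10).round(2),"twist",tw.round(1)); print(R.round(3))
E
python3 - <<'E'
from h import *
np.set_printoptions(precision=1,suppress=True)
c=env.camera("top"); print(atz(c,(367,181),122))
z=lambda u,v:atz(c,(180+u/3,60+v/3),126)
A,B,C,D=z(65,300),z(330,413),z(433,180),z(168,62)
for d in (B-A,C-D,B-C): print(np.linalg.norm(d),np.degrees(np.arctan2(d[1],d[0])))
print("paddle cnrs",[atz(c,(180+u/3,60+v/3),h) for u,v,h in((544,325,117),(595,342,126),(574,401,126),(526,383,117))])
go(572,-211,180)
E
```

```text
[ 571.3 -212.3  122. ]
200.90186051271905 -112.70951518926962
206.15573161626156 -114.07144717758403
180.84594458578084 156.49637065957384
paddle cnrs [array([ 598.9, -201.8,  117. ]), array([ 585.7, -235.3,  126. ]), array([ 544.2, -220.1,  126. ]), array([ 557.6, -188.6,  117. ])]
t 1.1 tcp [ 223.  -637.1  238.7] F [-0.1  0.2  0.6] shift cm [ 47.  -28.7   5.9] twist -47.7
[[ 0.9  0.3 -0. ]
 [ 0.3 -0.9 -0. ]
 [-0.  -0.  -1. ]]
```

```bash
python3 -m creep '{"xyz":[[2,-1.2,0],[5,-3,0],[8,-4.9,0],[11,-6.7,0],[14.2,-8.7,0],[17.4,-10.6,0],[20.6,-12.6,0],[23.5,-14.3,0]],"twist":[-3,-6,-9,-12,-15,-18,-21,-24],"grip":[6,4,2,0,0,0,0,0]}' 20; python3 -c "
from h import *
go(572,-212,180)"
```

```text
time_s: 1.77
tool_pos: [398.6, -422.6, 239.0]
tcp_rot: [[0.726, 0.688, 0.0], [0.688, -0.726, -0.0], [0.0, 0.0, -1.0]]
wrist_force: [0.8, -1.2, -0.0]
grip_width: 0.417
t 1.7667 tcp [ 398.6 -422.6  239. ] F [ 0.8 -1.2 -0. ] shift cm [27.07 -3.37  5.9 ] twist -23.6
[[ 0.726  0.688  0.   ]
 [ 0.688 -0.726 -0.   ]
 [ 0.     0.    -1.   ]]
```

```bash
python3 -m creep '{"xyz":[[3.4,-0.4,0],[6.8,-0.8,0],[10.2,-1.3,0],[13.6,-1.7,0],[17,-2.1,0.8],[20.4,-2.5,2.5],[23.8,-3,4],[27.1,-3.4,5]],"twist":[-3,-6,-9,-12,-15,-18,-21,-23.6],"grip":[0,0,0,0,0,0,0,0]}' 20;  python3 -m creep '{"xyz":[[0,0,0],[0,0,0]],"twist":[0,0],"grip":[0,0]}' 20; python3 - <<'E'
from h import *
go(571.5,-211.5,130)
c=env.camera("wrist"); cv2.imwrite("pics/w1.png",c["frame"]); c=env.camera("side"); cv2.imwrite("pics/s1.png",cv2.resize(c["frame"][60:300,130:450],None,fx=2.4,fy=2.4))
E
```

```text
time_s: 2.43
tool_pos: [572.3, -209.6, 187.8]
tcp_rot: [[0.387, 0.922, -0.001], [0.922, -0.387, 0.001], [0.0, -0.001, -1.0]]
wrist_force: [0.6, 0.5, -0.6]
grip_width: 0.001
time_s: 2.6
tool_pos: [572.4, -207.8, 186.5]
tcp_rot: [[0.385, 0.923, -0.003], [0.923, -0.385, 0.001], [0.0, -0.003, -1.0]]
wrist_force: [0.4, -0.6, -0.6]
grip_width: 0.002
t 2.6 tcp [ 572.4 -207.8  186.5] F [ 0.4 -0.6 -0.6] shift cm [-0.38  0.07  5.65] twist 0.4
[[ 0.385  0.923 -0.003]
 [ 0.923 -0.385  0.001]
 [ 0.    -0.003 -1.   ]]
```

View pics/w1.png

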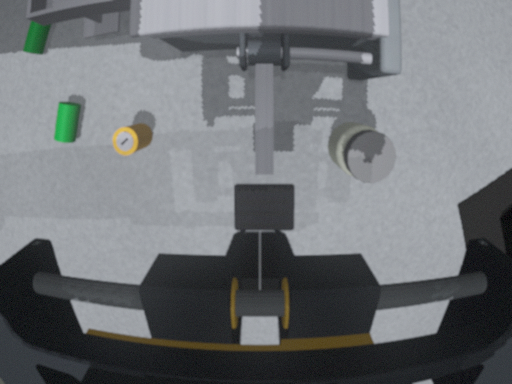

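View pics/s1.png

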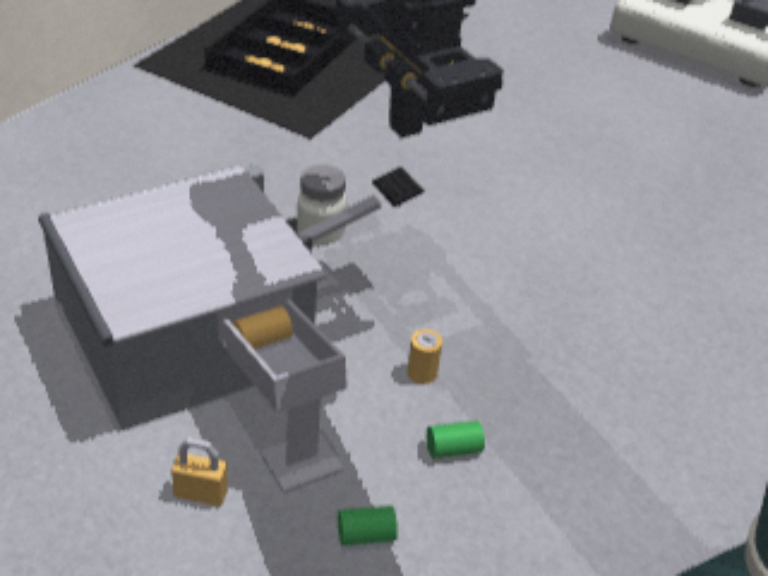

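The wrist view puts the fingertip (column 261) in line with the paddle (column 264), and the side view agrees. The jar at (365,155) and the spare at (126,140) are clear of it. Lowering now.

```bash
python3 -m creep '{"xyz":[[-0.2,0,1.5],[-0.4,0.1,3],[-0.4,0.1,4],[-0.4,0.1,4.8],[-0.4,0.1,5.4],[-0.4,0.1,5.4]],"twist":[0,0,0,0,0,0],"grip":[0,0,0,0,0,0]}' 20; python3 - <<'E'
from h import *
go(571.5,-211.5,60)
c=env.camera("side"); cv2.imwrite("pics/s2.png",cv2.resize(c["frame"][60:220,200:360],None,fx=3.5,fy=3.5))
E
```

```text
time_s: 3.2
tool_pos: [570.4, -214.5, 132.9]
tcp_rot: [[0.388, 0.921, -0.003], [0.921, -0.388, 0.001], [-0.001, -0.003, -1.0]]
wrist_force: [-0.1, 0.2, 0.7]
grip_width: 0.006
t 3.2 tcp [ 570.4 -214.5  132.9] F [-0.1  0.2  0.7] shift cm [0.32 0.   7.29] twist 0.1
[[ 0.388  0.921 -0.003]
 [ 0.921 -0.388  0.001]
 [-0.001 -0.003 -1.   ]]
```

View pics/s2.png

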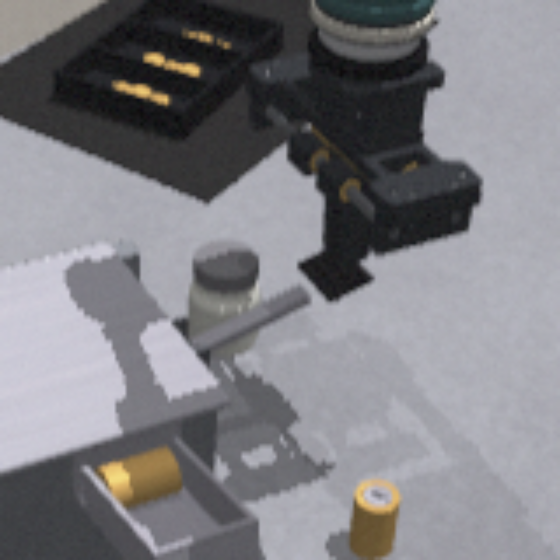

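The fingertip stands over the middle of the paddle, at about (340,268) in the crop. Pressing.

```bash
python3 -m creep '{"xyz":[[0.1,0,0.4],[0.1,0,0.8],[0.1,0,1.2],[0.1,0,1.7],[0.1,0,2.2],[0.1,0,2.7],[0.1,0,3.2],[0.1,0,3.7]],"twist":[0,0,0,0,0,0,0,0],"grip":[0,0,0,0,0,0,0,0]}' 20; python3 - <<'E'
from h import *
go(571.5,-212,61)
c=env.camera("side"); cv2.imwrite("pics/s3.png",cv2.resize(c["frame"][60:260,130:360],None,fx=2.8,fy=2.8))
E
```

```text
time_s: 3.92
tool_pos: [572.6, -215.7, 99.0]
tcp_rot: [[0.387, 0.922, 0.001], [0.922, -0.387, -0.004], [-0.003, 0.003, -1.0]]
wrist_force: [-2.9, -5.3, 8.0]
grip_width: 0.006
t 3.9167 tcp [ 572.6 -215.7   99. ] F [-2.9 -5.3  8. ] shift cm [ 0.31 -0.26  3.8 ] twist 0.2
[[ 0.387  0.922  0.001]
 [ 0.922 -0.387 -0.004]
 [-0.003  0.003 -1.   ]]
```

View pics/s3.png

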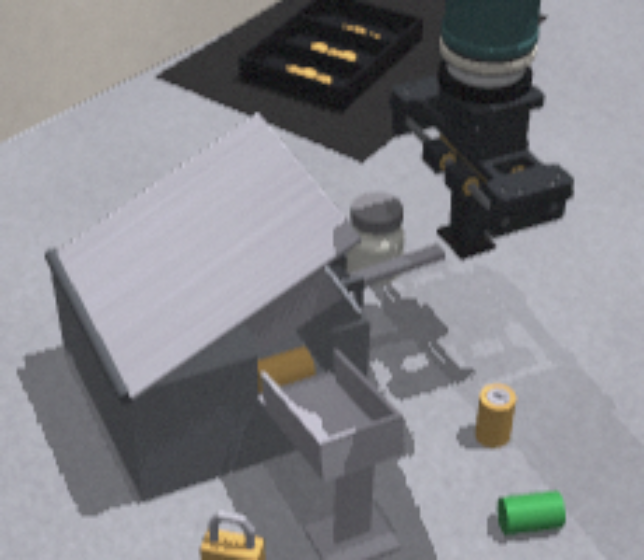

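The lid is about half open and the finger is on the paddle. Continuing to the stop.

```bash
python3 -m creep '{"xyz":[[0.1,0,0.5],[0.2,0,1],[0.2,0,1.5],[0.2,0,2],[0.2,0,2.5],[0.2,0,3],[0.2,0,3.4],[0.2,0,3.8]],"twist":[0,0,0,0,0,0,0,0],"grip":[0,0,0,0,0,0,0,0]}' 20; python3 - <<'E'
from h import *
go(571.5,-212,61)
c=env.camera("side"); cv2.imwrite("pics/s4.png",cv2.resize(c["frame"][40:260,130:360],None,fx=2.7,fy=2.7))
E
```

```text
time_s: 4.63
tool_pos: [574.5, -213.3, 61.3]
tcp_rot: [[0.388, 0.922, 0.004], [0.922, -0.388, -0.003], [-0.001, 0.004, -1.0]]
wrist_force: [-6.8, 5.2, 35.7]
grip_width: 0.005
t 4.6333 tcp [ 574.5 -213.3   61.3] F [-6.8  5.2 35.7] shift cm [-0.   -0.33  0.02] twist 0.2
[[ 0.388  0.922  0.004]
 [ 0.922 -0.388 -0.003]
 [-0.001  0.004 -1.   ]]
```

View pics/s4.png

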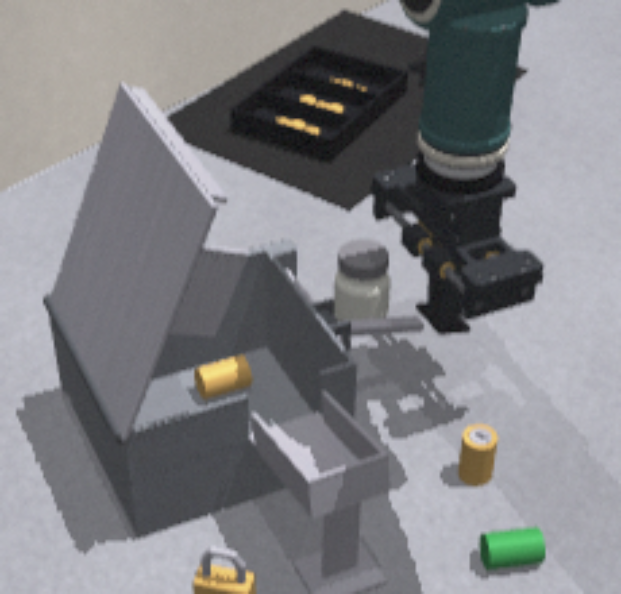

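The lever is at its stop (36 N) and the cylinder is rolling in. Holding here.

```bash
python3 -m creep '{"xyz":[[0,0,0.1],[0,0,0.1],[0,0,0.1],[0,0,0.1],[0,0,0.1],[0,0,0.1],[0,0,0.1],[0,0,0.1]],"twist":[0,0,0,0,0,0,0,0],"grip":[0,0,0,0,0,0,0,0]}' 20;python3 -m creep '{"xyz":[[0,0,0.1],[0,0,0.1],[0,0,0.1],[0,0,0.1],[0,0,0.1],[0,0,0.1],[0,0,0.1],[0,0,0.1]],"twist":[0,0,0,0,0,0,0,0],"grip":[0,0,0,0,0,0,0,0]}' 20; python3 - <<'E'
from h import *
go(571.5,-212,61)
c=env.camera("side"); cv2.imwrite("pics/s5.png",cv2.resize(c["frame"][40:260,130:360],None,fx=2.7,fy=2.7))
t=env.camera("top"); cv2.imwrite("pics/t5.png",cv2.convertScaleAbs(cv2.resize(t["frame"][60:260,180:400],None,fx=3,fy=3),alpha=1.6))
for n,cc in(("side",c),("top",t)):
    for r in env.spot_point(n,"cylinder")[:3]: print(n,r["p"],r["location"],dep(cc,r["location"]))
# lid angle from side depth
E
```

```text
time_s: 5.35
tool_pos: [574.5, -213.2, 62.1]
tcp_rot: [[0.387, 0.922, 0.003], [0.922, -0.387, -0.003], [-0.002, 0.004, -1.0]]
wrist_force: [-3.3, 0.3, 9.0]
grip_width: 0.004
time_s: 6.02
tool_pos: [574.5, -213.2, 62.2]
tcp_rot: [[0.387, 0.922, 0.002], [0.922, -0.387, -0.003], [-0.002, 0.003, -1.0]]
wrist_force: [-3.1, 0.7, 8.8]
grip_width: 0.005
t 6.0167 tcp [ 574.5 -213.2   62.2] F [-3.1  0.7  8.8] shift cm [-0.   -0.32  0.12] twist 0.2
[[ 0.387  0.922  0.002]
 [ 0.922 -0.387 -0.003]
 [-0.002  0.003 -1.   ]]
side 0.83 [284.7, 278.7] [371.75911434  80.66565236  26.5038382 ]
side 0.62 [320.7, 243.6] [372.10964041 -46.53622048  24.38404697]
side 0.51 [208.6, 175.3] [703.72832972 -34.59951783  33.91612781]
top 0.74 [203.5, 211.0] [508.72326955 134.83451278  71.95277644]
top 0.66 [286.1, 273.9] [372.38140334 -48.04768529  27.86512143]
top 0.63 [229.9, 272.0] [375.6469508   77.71122703  31.56655674]
```

View pics/s5.png

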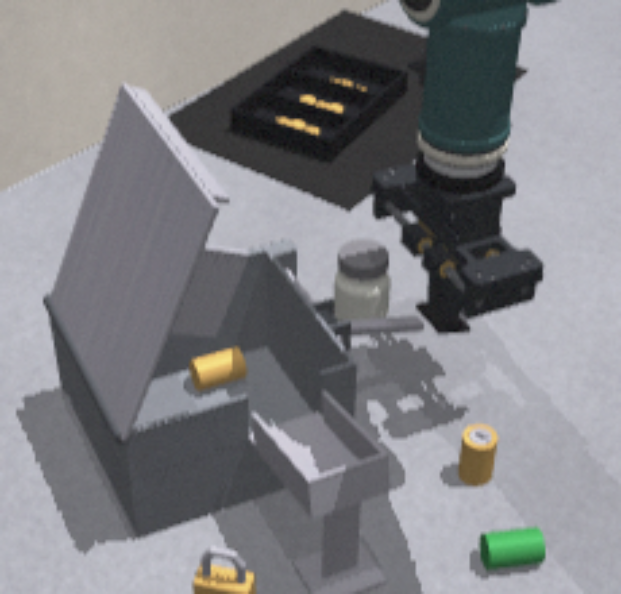

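View pics/t5.png

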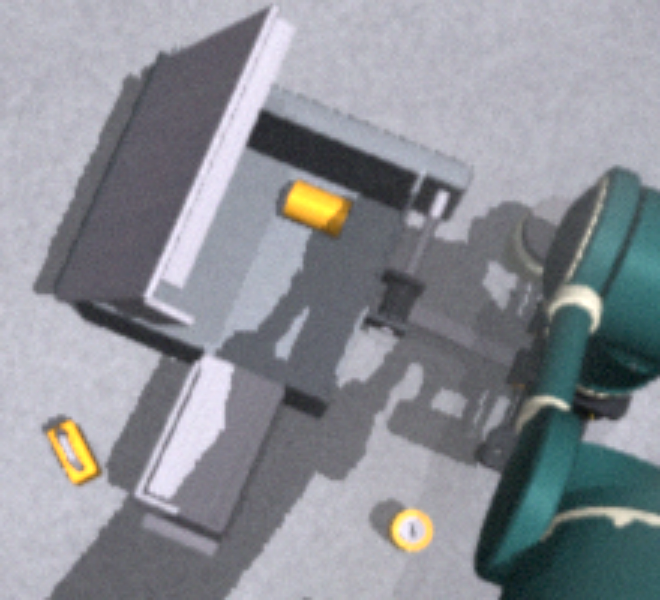

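The cylinder lies in the box against the far wall (surface z ≈ 34), the lid is wide open, and the lever is at its stop. Letting it up at about 30 mm/s.

```bash
python3 -m creep '{"xyz":[[0,0,-0.1],[0,0,-0.3],[0,0,-0.6],[0,0,-0.9],[0,0,-1.2],[0,0,-1.5],[0,0,-1.8],[0,0,-2.1]],"twist":[0,0,0,0,0,0,0,0],"grip":[0,0,0,0,0,0,0,0]}' 20;python3 -m creep '{"xyz":[[0,0,-0.2],[0,0,-0.45],[0,0,-0.7],[0,0,-0.95],[0,0,-1.2],[0,0,-1.45],[0,0,-1.7],[0,0,-1.9]],"twist":[0,0,0,0,0,0,0,0],"grip":[0,0,0,0,0,0,0,0]}' 20; python3 - <<'E'
from h import *
go(571.5,-212,122)
c=env.camera("side"); cv2.imwrite("pics/s6.png",cv2.resize(c["frame"][40:260,130:360],None,fx=2.7,fy=2.7))
E
```

```text
time_s: 6.88
tool_pos: [574.5, -213.6, 83.9]
tcp_rot: [[0.387, 0.922, 0.003], [0.922, -0.387, -0.004], [-0.003, 0.004, -1.0]]
wrist_force: [-2.7, -3.9, 6.8]
grip_width: 0.006
time_s: 7.55
tool_pos: [575.0, -212.6, 104.0]
tcp_rot: [[0.387, 0.922, 0.004], [0.922, -0.387, -0.002], [-0.001, 0.004, -1.0]]
wrist_force: [-1.9, 1.1, 6.6]
grip_width: 0.004
t 7.55 tcp [ 575.  -212.6  104. ] F [-1.9  1.1  6.6] shift cm [-0.09 -0.34 -1.8 ] twist 0.2
[[ 0.387  0.922  0.004]
 [ 0.922 -0.387 -0.002]
 [-0.001  0.004 -1.   ]]
```

View pics/s6.png

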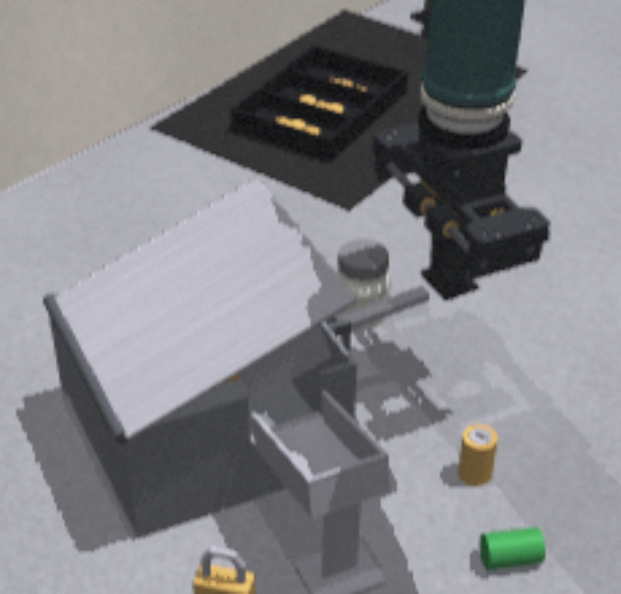

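The lid is following the finger down, with about 6.6 N still on the lever. I'll do the last 20 mm more slowly.

```bash
python3 -m creep '{"xyz":[[0,0,-0.1],[0,0,-0.25],[0,0,-0.4],[0,0,-0.55],[0,0,-0.7],[0,0,-0.85],[0,0,-1],[0,0,-1.15]],"twist":[0,0,0,0,0,0,0,0],"grip":[0,0,0,0,0,0,0,0]}' 20;python3 -m creep '{"xyz":[[0,0,-0.1],[0,0,-0.25],[0,0,-0.4],[0,0,-0.55],[0,0,-0.7],[0,0,-0.85],[0,0,-1],[0,0,-1.1]],"twist":[0,0,0,0,0,0,0,0],"grip":[0,0,0,0,0,0,0,0]}' 20;python3 -m creep '{"xyz":[[0,0,-0.1],[0,0,-0.2],[0,0,-0.35],[0,0,-0.5],[0,0,-0.65],[0,0,-0.8],[0,0,-0.9],[0,0,-1]],"twist":[0,0,0,0,0,0,0,0],"grip":[0,0,0,0,0,0,0,0]}' 20
```

```text
time_s: 8.27
tool_pos: [575.9, -210.4, 116.8]
tcp_rot: [[0.388, 0.922, 0.006], [0.922, -0.388, 0.001], [0.003, 0.005, -1.0]]
wrist_force: [-0.5, 5.3, 6.7]
grip_width: 0.004
time_s: 8.93
tool_pos: [575.6, -210.1, 127.3]
tcp_rot: [[0.388, 0.922, 0.005], [0.922, -0.388, 0.002], [0.003, 0.004, -1.0]]
wrist_force: [0.8, -0.2, 1.1]
grip_width: 0.004
time_s: 9.6
tool_pos: [575.6, -210.2, 137.6]
tcp_rot: [[0.388, 0.922, 0.005], [0.922, -0.388, 0.001], [0.003, 0.004, -1.0]]
wrist_force: [1.0, -1.0, 1.4]
grip_width: 0.004
```

Contact is gone and the paddle is home. Backing off upward and checking.

```bash
python3 -m creep '{"xyz":[[0,0,-1],[0,0,-2.5],[0,0,-4],[0,0,-5.5],[0,0,-7],[0,0,-7.5],[0,0,-7.5],[0,0,-7.5]],"twist":[0,0,0,0,0,0,0,0],"grip":[0,0,0,0,0,0,0,0]}' 20; python3 - <<'E'
from h import *
go(571.5,-212,122)
c=env.camera("side"); cv2.imwrite("pics/s7.png",cv2.resize(c["frame"][40:260,130:360],None,fx=2.7,fy=2.7))
t=env.camera("top"); 
print("lid front edge mid",dep(c,(238,167)),dep(t,(290,160)),"paddle side",env.spot_point("side","paddle")[:1])
p=env.spot_point("side","paddle")
if p: print(dep(c,p[0]["location"]))
for q in ["spare","padlock","tin"]:
    for r in env.spot_point("side",q)[:1]: print(q,r["p"],r["location"])
E
```

```text
time_s: 10.27
tool_pos: [575.3, -210.3, 212.8]
tcp_rot: [[0.388, 0.922, 0.006], [0.922, -0.388, 0.001], [0.003, 0.005, -1.0]]
wrist_force: [-0.5, 0.4, 0.3]
grip_width: 0.004
t 10.2667 tcp [ 575.3 -210.3  212.8] F [-0.5  0.4  0.3] shift cm [-0.33 -0.33  9.08] twist 0.2
[[ 0.388  0.922  0.006]
 [ 0.922 -0.388  0.001]
 [ 0.003  0.005 -1.   ]]
lid front edge mid [595.34823514 -24.30862265 127.89646443] [613.51732237 -50.57223219 126.60953565] paddle side [{'location': [293.6, 133.4], 'p': 0.62}]
[ 585.25990794 -215.46731415  124.38801728]
spare 0.73 [305.5, 212.7]
padlock 0.68 [205.9, 199.8]
tin 0.57 [262.7, 155.7]
```

View pics/s7.png

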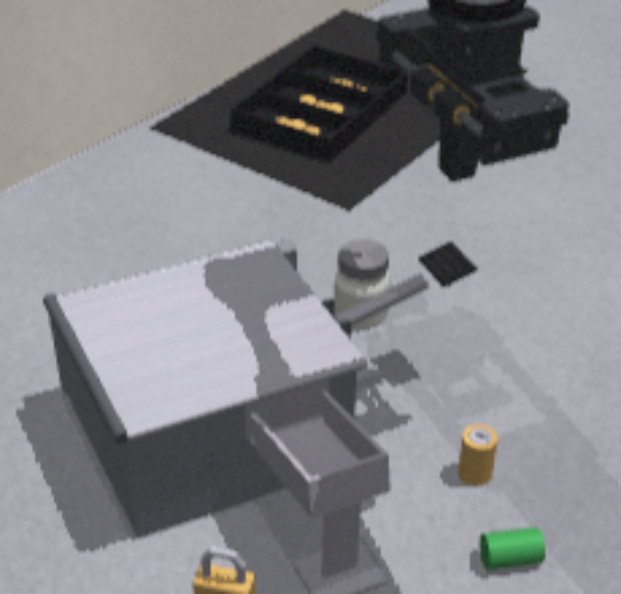

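The lid is flat and shut at z ≈ 127 at its front, as at the start. The paddle is back up, the chute is empty, and the bystanders stand where they were.

```bash
python3 -c "
from bench import env
print(env.sign_off())"
```

```text
the job is handed in; nothing more can be done
None
```

The job is done and handed in at about 10 s of the 40 s allowed. I closed the fingers and pressed the paddle down to its stop, with the wrist force peaking around 36 N in the readings. I held it about 1.4 s while the cylinder rolled into the box. Then I let the lever up under the finger at about 30 mm/s, slowing to about 20 mm/s as the lid came home, against the slam limit of 80 mm/s.

**Last checks:**
- **Lid and lever:** the lid is flat and shut, its front at about 127 mm, the same as at the start. The paddle is back up at about 124 mm.
- **Cylinder:** the chute is empty. I saw the cylinder in the box while the lid was open, but it is out of sight now the lid is down.
- **Bystanders:** the spare, padlock and jar look unmoved in the pictures.
- **Robot:** it touches nothing, with the finger about 90 mm above the paddle and the wrist force near zero.

**What disagreed:**
- **Padlock:** in the final side view the network put the padlock at (206,200), which is on the box. The picture shows the padlock where it stood at the start.
- **Cylinder:** with the lid open, the networks ranked the green look-alikes and the padlock above the real cylinder. I confirmed the cylinder from the pictures and one depth reading (surface at about 34 mm).
- **Lid angle:** I judged "fully open" from the lever being at its stop and from the pictures, and did not measure the angle directly.

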